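# Fork a wet finial out of the spray booth

### The job

Switch the booth's fan off by pressing its rubber dome key gently until it clicks and no further. Then take the forked lifter by its handle, reach through the round port, lift the freshly varnished finial off its pedestal with the fork under its collar, and bring it out through the port without brushing the booth or touching the wet varnish with the gripper. Stand it upright in the middle of the drying stand, lay the lifter flat on the bench clear of it, and leave the bottle, jar, pot and tin where they are.

Things in the scene. Friction and masses are not known exactly. Their poses are not given: they have to be found in the camera images.
- port (a point): Centre of the round port (126 mm clear diameter, 8 mm thick wall, rubber trim ring on the outside) in the upright white front wall of the spray booth; always 138 mm above the bench. The x axis points level into the booth, square to the wall; y is level along the wall; z up. The booth is fixed, 260 mm deep, 320 mm wide, 286 mm high, with clear side walls and roof, closed except for the port; the wall is centred on the port sideways.
- booth: The fixed spray booth; origin on the bench under the middle of the booth, x axis into the booth (126 mm behind the port centre), same axes as the port.
- pedestal: Fixed steel pedestal inside the booth; origin at its foot on the bench, top disc 56 mm diameter at 75 mm height, foot 80 mm diameter. About 70 mm inside the port wall, up to 25 mm to either side of the port's axis.
- finial_mid (a point): Centre (half-way up, 43 mm above its underside) of the turned dark wooden finial, 86 mm tall, about 90 g, standing on the pedestal, z up its axis. From its underside: foot 42 mm diameter from 0 to 30 mm, thin neck 13 mm diameter from 30 to 62 mm, collar 56 mm diameter from 62 to 70 mm, button top 26 mm diameter from 70 to 86 mm. The fork goes astride the neck and bears on the collar's underside (19 mm above this point); the finial then hangs stably.
- finial: The same finial; origin at the centre of its underside.
- lifter_grip (a point): Centre of the lifter's wooden handle, a bar 110 mm long (along x), 24 mm wide (y), 40 mm tall (z), so 20 mm above the bench as it lies. The x axis points along the lifter towards the fork, z up.
- lifter: The forked lifter, 160 g, about 280 mm long, lying on the flat underside of its handle; origin 20 mm below lifter_grip, x towards the fork.
- fork (a point): Working point of the fork, 180 mm ahead of the handle's centre (x) and at the same height: the finial's neck should be here. Two level round tines 7 mm thick lie 16 mm either side (25 mm clear between them), from a cross bar at 145 mm to 222 mm from the handle's centre; their tips turn up 6 mm and keep the collar on. The shank between handle and fork is 10 mm thick.
- stand_top (a point): Centre of the top of the fixed drying stand, a round cork-topped wooden stand, 80 mm diameter, top at 60 mm height.
- switchbox: Grey fan switch box fixed on the bench, 100 x 110 mm, 40 mm high; origin in the centre of its underside.
- key_top (a point): Centre of the top of the round rubber dome key (36 mm diameter) on the switch box; it stands 11 mm above the box's top and is pressed straight down.
- key (a joint): Travel of the key in m, 0 up, growing as it is pressed. Resistance rises to about 4 to 5 N at 2 mm, then falls away (about 3 N at 4 mm, 2 N at 5 mm, 1 N at 6 mm: the click) until a hard stop at 7 mm; it springs back when released. The click counts from 3.3 mm; past 6.5 mm is too far.
- bottle: Loose white bottle, 54 mm diameter, 150 mm tall, on the bench to one side of the port, 50 to 80 mm in front of the port wall and 125 to 150 mm off the port's axis, outside the booth; origin in its underside. Leave it alone.
- jar: Loose glass jar, 64 mm diameter, 90 mm tall, on the bench to the other side of the port, likewise outside the booth (bottle and jar may change sides); origin in its underside. Leave it alone.
- tin: Loose tin, 60 mm diameter, 100 mm tall, 90 to 130 mm beyond the drying stand (farther from the robot); origin in its underside. Leave it alone.
- pot: Loose grey pot, 52 mm diameter, 70 mm tall, inside the booth on the bench, somewhere behind the pedestal (more than 60 mm from its top disc's centre); origin in its underside. Leave it alone.
Mind the look-alikes: they are no part of the job. What is shaped like the switchbox but red is not meant. Leave any blue look-alike of the pedestal alone.

How it is judged (in metres and radians):
On the way, in this order (a step that is already met when the one before it is completed fails the run):
1. the key is pressed until it clicks (value of joint key above 0.0033 m), for 0.02 s.
2. the finial hangs on the fork, lifted off the pedestal inside the booth (height (world z) of finial above 0.083 m and x of finial in the frame of booth above -0.13 m and contact force between finial and lifter above 0.2 N and contact force between finial and pedestal below 0.05 N), for 0.1 s.
3. the finial hangs on the fork outside the booth (x of finial in the frame of booth below -0.16 m and contact force between finial and lifter above 0.2 N and height (world z) of finial above 0.062 m), for 0.1 s.
4. the finial stands on the drying stand (horizontal distance between finial and stand_top below 0.018 m and height (world z) of finial below 0.063 m and contact force between finial and lifter below 0.05 N and angle between finial's own z axis and vertical below 0.1 rad), for 0.2 s.
At the end, for the whole second after the job is handed in: The finial stands upright (within 0.1 rad) and at rest on the drying stand, within 18 mm of its middle, clear of the lifter; the lifter lies flat on the bench on its handle (handle centre below 25 mm, tilt under 0.12 rad), at rest; the key has sprung back up (all of step 4 and height (world z) of finial above 0.057 m and linear speed of each of finial, lifter below 0.02 m/s and height (world z) of lifter_grip below 0.025 m and angle between lifter's own z axis and vertical below 0.12 rad and value of joint key below 0.001 m); the robot touches nothing.
It fails at once if the key is pushed past its click towards the stop (beyond 6.5 mm) (value of joint key above 0.0065 m).
It fails at once if the gripper touches the wet finial (contact force between any of the fingers, the arm and finial above 0.3 N).
It fails at once if the finial brushes the booth (contact force between finial and booth above 0.5 N).
It fails at once if the finial tips over (angle between finial's own z axis and vertical above 0.6 rad).
It fails at once if the bottle, jar, tin or pot is moved more than 15 mm (distance of any of bottle, jar, tin, pot from where it was at the start of the episode above 0.015 m).
It also fails if it takes over 69 s, if anything falls off the work surface, if the arm or the gripper's body presses on something with over 40 N, if the wrist force passes 120 N, or if a joint passes its speed limit or range.

### The arm

A 6-joint arm with a two-finger parallel gripper is mounted at the origin on the work surface. World frame = base frame: x ahead of the robot, y to its left, z up, the work surface at z = 0. Lengths are in mm, angles in rad, forces in N, time in s.
With the tool pointing down it reaches from about 400 to 925 mm from the base axis. Payload 12.5 kg.
Tool frame: the origin (TCP) lies midway between the tips of the shut fingers; the grasp point (between the pads) lies 19 mm behind it; z points along the fingers, y is the direction in which the jaws open and shut (so a half turn about z gives the same grasp; the last joint's range is limited). The gripper opens to 95 mm and grips with 3 to 60 N. Pads are 20 mm wide; open, the fingers measure 119 mm over their backs; the gripper's body (75 mm by 180 mm) begins 59 mm behind the grasp point.
Start: joints at [-1.317, 0.491, 1.559, -0, 1.092, -0.106], TCP at [220.078, -584.989, 214.661] pointing down, gripper open.
Joint ranges: [-3.1, 3.1], [-0.84, 2.19], [0.05, 2.79], [-1.13, 4.28], [0.06, 2.93], [-2.69, 2.69]. Speed limits (rad/s): [2.22, 2.22, 2.79, 3.14, 3.14, 3.14].

### API

Orientations are given as [roll, pitch, yaw] about the fixed x, y, z axes, in that order (R = Rz(yaw) Ry(pitch) Rx(roll)).
In Python, from cell import * gives the robot as it stands. The module is installed in compiled form; this text tells all that it offers.
- The arm moves only by the tool carry_out, never from a script. Its argument "moves" is a list of rows, each an object of numbers: "dx", "dy", "dz": the shift along the tool's x, y, z in m; "twist": the turn about the tool's z in degrees. A call has 1 to 5 rows; each row is the pose to reach, as a shift and turn from the pose commanded when the call began, along the tool's axes at that moment; what a row does not reach only later rows make up. A row lasts 1/10 s, in which the tool goes at most 50 mm and 8.59 degrees, less where a joint would pass 70% of its speed; a pose out of reach is approached as far as the arm can. A call with a gripper value outside its range is refused whole. "grip" is the finger opening in m, from 0 to 0.0951, set as the call begins (left out, the last holds). The fingers move at their own pace and stop on an object; the grip force is fixed at half the most. Time passes only in rows, so rows that repeat a pose let the fingers close. It gives the time, the measured TCP pose, the force and the opening at its end, in the units of the state.
- state(): the state, without advancing time (a new reading comes with each control period).
- read_camera(name): name is "side" or "top"; returns (picture, depth): 400x640x3 uint8, red, green, blue; 400x640 float32, mm along the optical axis (not along the pixel's ray), 0 where there is no reading.
- camera_info(name): a dict with "mtx" (3x3 intrinsics, pixels), "dist_coeffs" ([k1, k2, p1, p2, k3] as OpenCV has them; the pictures are not rectified), "R" (3x3) and "t" (3): a world point X has camera coordinates R X + t. Camera axes: x right, y down, z forward; pixel columns grow to the right and rows downward; lengths in mm; the calibration is good to about 2 mm. A picture is of the moment at which its call begins. camera_info takes no time and is no camera call.
- job_done(): hands the job in, once; it reports no verdict.
The state is a dict: "t": time; "joints": joint angles; "qvel": joint speeds; "tau": joint torques, N m; "eef_pos": TCP position; "tcp_rot": TCP orientation; "ft_force": force on the tool from outside, world axes, zero at the start; "moment": the same for the moment, N m; "opening": opening from 0.0 (shut) to 1.0 (fully open).
Only numpy, scipy, OpenCV 4.12 (cv2) and the standard library are available. Lean on these libraries where they do the work, as an engineer would, in place of code of your own. Each camera call takes 0.05 s, during which the arm holds its last target. There are 200 camera calls.

## Working session

There is one attempt and no reset: what is moved stays moved. The work goes in short steps, Python scripts to look and compute and a tool call to move; the robot and the scene stay as the last step left them, time stands still between calls to the robot, and variables do not carry over. Pictures are saved under pics/ and viewed, about 8 in all and at most 12, crops included, and the job is handed in when it is done.

Besides the shell and the picture viewer there is one more tool, called after "Call:" as a command line: name --argument value ..., lists and objects as JSON in quotes. carry_out: Moves the arm, as the interface text tells. Its arguments: {"type":"object","properties":{"moves":{"type":"array","items":{"type":"object","properties":{"dx":{"type":"number"},"dy":{"type":"number"},"dz":{"type":"number"},"twist":{"type":"number"}}}},"grip":{"type":"number"}},"required":["moves"]}

```bash
mkdir -p pics; ls; python3 - <<'E'
from cell import *
import cv2,numpy as np
s=state();print({k:np.round(v,3) for k,v in s.items()})
for n in("top","side"):
    p,d=read_camera(n);cv2.imwrite(f"pics/{n}0.png",p[:,:,::-1]);np.save(f"pics/{n}0.npy",d);i=camera_info(n);print(n,{k:np.round(v,3).tolist() for k,v in i.items()},-np.array(i["R"]).T@np.array(i["t"]))
E
```

```text
pics
{'t': np.float64(0.0), 'joints': array([-1.317,  0.492,  1.559, -0.   ,  1.092, -0.106]), 'qvel': array([-0.001, -0.001,  0.001, -0.   ,  0.001, -0.   ]), 'tau': array([ 2.0000e-03, -6.1263e+01, -2.5817e+01,  6.9000e-02,  4.8000e-02,
       -0.0000e+00]), 'eef_pos': array([ 219.993, -584.742,  214.067]), 'tcp_rot': array([-3.14, -0.  ,  0.36]), 'ft_force': array([0.196, 0.872, 0.392]), 'moment': array([ 0.004,  0.02 , -0.059]), 'opening': np.float64(1.001)}
top {'mtx': [[475.605, 0.0, 321.703], [0.0, 475.605, 198.271], [0.0, 0.0, 1.0]], 'dist_coeffs': [0.046, 0.0, 0.0, 0.0, 0.0], 'R': [[0.025, -0.999, 0.02], [-0.99, -0.028, -0.138], [0.138, -0.017, -0.99]], 't': [-7.235, 533.701, 1175.615]} [ 366.20263041   27.42596952 1237.78186879]
side {'mtx': [[417.05, 0.0, 316.515], [0.0, 417.05, 201.958], [0.0, 0.0, 1.0]], 'dist_coeffs': [-0.055, 0.0, 0.0, 0.0, 0.0], 'R': [[0.974, -0.226, 0.022], [-0.109, -0.55, -0.828], [0.199, 0.804, -0.56]], 't': [-508.851, 143.761, 896.158]} [ 332.49064232 -756.78553342  631.99765084]
```

View pics/top0.png

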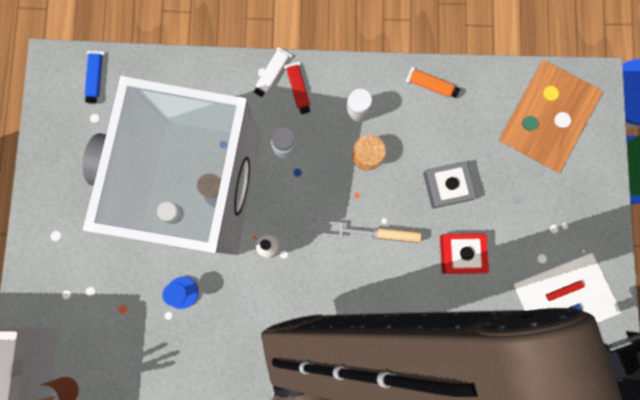

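View pics/side0.png

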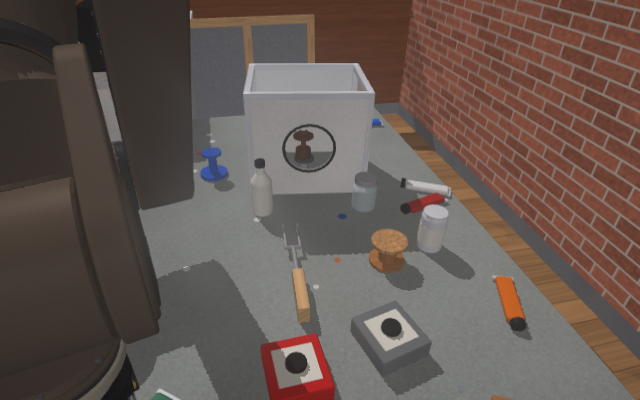

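```bash
cat > h.py <<'E'
import cv2,numpy as np
from cell import *
def shot(n,f=None):
    p,d=read_camera(n)
    if f: cv2.imwrite(f"pics/{f}.png",p[:,:,::-1])
    return p,d
def rays(n,uv):
    i=camera_info(n);R=np.array(i["R"]);t=np.array(i["t"])
    q=cv2.undistortPoints(np.float64(uv).reshape(-1,1,2),np.array(i["mtx"]),np.array(i["dist_coeffs"])).reshape(-1,2)
    return -R.T@t,np.c_[q,np.ones(len(q))]@R      # centre, directions with unit camera z
def plane(n,uv,z):
    c,r=rays(n,uv);return c+r*((z-c[2])/r[:,2])[:,None]
def cloud(n,uv,d):
    uv=np.int32(uv);c,r=rays(n,uv);return c+r*d[uv[:,1],uv[:,0]][:,None]
def proj(n,X):
    i=camera_info(n);R=np.array(i["R"]);return cv2.projectPoints(np.float64(X).reshape(-1,1,3),cv2.Rodrigues(R)[0],np.float64(i["t"]),np.array(i["mtx"]),np.array(i["dist_coeffs"]))[0].reshape(-1,2)
def px(m,box):
    x0,y0,x1,y1=box;v,u=np.nonzero(m[y0:y1,x0:x1]);return np.c_[u+x0,v+y0]
E
python3 - <<'E'
from h import *
np.set_printoptions(precision=1,suppress=True)
p={n:cv2.imread(f"pics/{n}0.png") for n in("top","side")};d={n:np.load(f"pics/{n}0.npy") for n in p}
hsv={n:cv2.cvtColor(p[n],cv2.COLOR_BGR2HSV) for n in p};g={n:p[n].max(2) for n in p}
def circ(n,m,box,z,lab):
    q=px(m,box);c=cv2.minEnclosingCircle(q.astype(np.float32));e=q.mean(0);print(lab,n,len(q),e,"plane",plane(n,[e],z)[0],"encl",plane(n,[c[0]],z)[0],c[1])
circ("top",g["top"]<60,(435,170,470,200),51,"key");circ("side",g["side"]<60,(375,312,408,342),49,"key")
o=lambda n:(hsv[n][...,1]>90)&(hsv[n][...,0]<20)&(g[n]>90)
circ("top",o("top"),(345,130,392,172),60,"stand")
# depth points at heights
def top_at(n,box,z0,z1,lab):
    x0,y0,x1,y1=box;u,v=np.meshgrid(range(x0,x1),range(y0,y1));q=np.c_[u.ravel(),v.ravel()];q=q[d[n][q[:,1],q[:,0]]>0]
    X=cloud(n,q,d[n]);k=(X[:,2]>z0)&(X[:,2]<z1);X=X[k];q=q[k]
    if len(X): 
        c=cv2.minEnclosingCircle(X[:,:2].astype(np.float32));print(lab,n,len(X),"mean",X.mean(0),"encl",np.array(c[0]),c[1],"px",q.mean(0),"min",X.min(0),"max",X.max(0))
    return q,X
top_at("top",(345,130,392,172),54,66,"stand")
top_at("side",(365,225,412,275),54,66,"stand")
top_at("top",(420,155,485,210),35,46,"box")
top_at("top",(180,165,230,205),138,150,"collar")
top_at("top",(180,165,230,205),155,168,"button")
top_at("top",(150,195,190,228),60,76,"pot")
top_at("top",(340,85,380,125),94,106,"tin")
top_at("top",(265,120,305,165),82,98,"jar")
top_at("top",(250,230,290,262),140,158,"bottle")
top_at("side",(285,125,325,165),90,170,"finial")
q,X=top_at("top",(320,210,430,250),30,48,"handle")
r=cv2.minAreaRect(X[:,:2].astype(np.float32));print(r)
q,X=top_at("top",(320,210,376,250),10,30,"fork")
top_at("top",(70,70,255,260),278,294,"rim")
X4=plane("top",[[122,77],[245,99],[216,251],[84,229]],286);print(X4,np.linalg.norm(X4-np.roll(X4,-1,0),axis=1))
# front wall from side depth
q,X=top_at("side",(255,110,355,185),30,260,"wall")
E
```

```text
key top 95 [452.  182.9] plane [ 580.5 -322.    51. ] encl [ 580.2 -322.1   51. ] 5.385264873504639
key side 265 [390.9 327.2] plane [ 579.4 -324.7   49. ] encl [ 579.7 -324.8   49. ] 9.662242889404297
stand top 895 [368.1 152.1] plane [ 652.2 -107.3   60. ] encl [ 652.3 -107.    60. ] 17.80459213256836
stand top 751 mean [ 657.2 -109.6   59.3] encl [ 657.6 -109. ] 40.33881378173828 px [369.  150.2] min [ 618.2 -148.3   54.1] max [697.9 -71.1  65.5]
stand side 752 mean [ 656.8 -112.3   60.1] encl [ 659.3 -108.6] 41.61387634277344 px [389.1 240.9] min [ 618.6 -149.8   54. ] max [698.2 -67.7  63.5]
box top 1433 mean [ 579.6 -321.3   39.6] encl [ 580.1 -321.1] 71.75983428955078 px [450.4 184. ] min [ 522.5 -384.6   35. ] max [ 638.9 -256.7   46. ]
tin top 381 mean [775.9 -79.7  99.3] encl [775.9 -78.4] 28.66748046875 px [359.6  99.4] min [ 748.2 -106.1   94.1] max [803.4 -51.2 105.6]
jar top 398 mean [673.2 109.5  89.1] encl [673.8 109.4] 28.006744384765625 px [282.2 138.4] min [646.5  82.8  82.1] max [700.6 137.1  95.3]
bottle top 100 mean [408.  135.6 148.7] encl [408.2 136.2] 12.7725
[... 314 characters left out ...]
5. ] min [ 431.2 -243.6   30. ] max [ 460.1 -125.7   46.1]
((445.9100036621094, -184.96444702148438), (117.60211944580078, 24.219924926757812), 85.6727523803711)
fork top 303 mean [455.6 -56.7  22.7] encl [458.3 -61. ] 73.84605407714844 px [345.8 230. ] min [ 437.1 -131.8   13. ] max [479.9   9.8  29.9]
rim top 20572 mean [559.9 325.9 285.7] encl [563.  324.6] 205.90635681152344 px [166.3 164.6] min [385.9 173.6 278. ] max [740.1 477.4 293.4]
[[738.7 427.7 286. ]
 [701.6 175.1 286. ]
 [387.9 217.4 286. ]
 [425.  475.7 286. ]] [255.3 316.5 260.9 317.3]
wall side 6791 mean [535.8 215.2 137. ] encl [533.9 276.9] 210.31756591796875 px [303.7 146.1] min [393.9 113.3  30. ] max [671.6 460.9 247.5]
```

```bash
python3 - <<'E'
import cv2,numpy as np
a=cv2.imread("pics/top0.png");b=cv2.imread("pics/side0.png")
c1=cv2.resize(a[205:260,310:440],None,fx=6,fy=5.4,interpolation=cv2.INTER_CUBIC)[:297,:780]
c2=cv2.resize(b[110:200,240:380],None,fx=3.3,fy=3.3,interpolation=cv2.INTER_CUBIC)
c3=cv2.resize(b[215:330,270:330],None,fx=2.58,fy=2.58)
o=np.zeros((600,790,3),np.uint8);o[:297,:780]=c1;o[300:300+c2.shape[0],:c2.shape[1]]=c2;o[300:300+c3.shape[0],480:480+c3.shape[1]]=c3
cv2.imwrite("pics/crop1.png",o)
E
```

```text
(no output)
```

View pics/crop1.png

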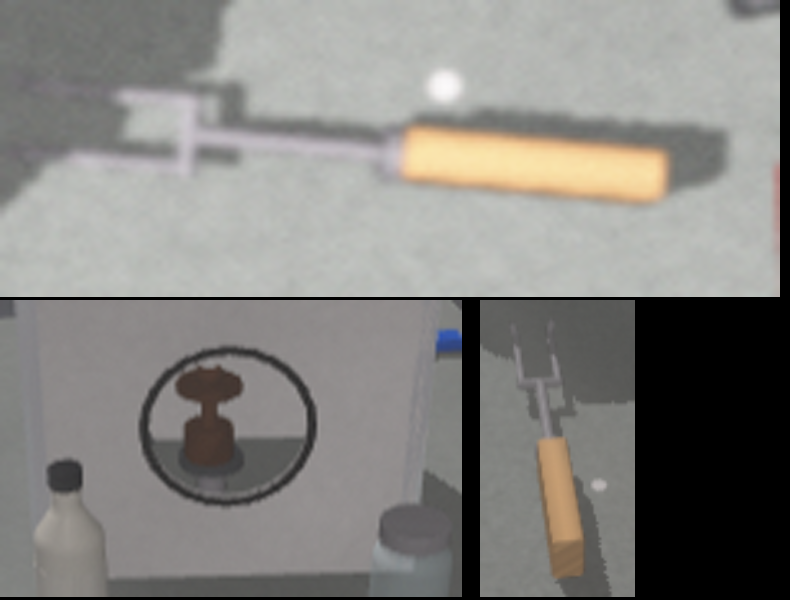

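```bash
python3 - <<'E'
from h import *
np.set_printoptions(precision=2,suppress=True)
p={n:cv2.imread(f"pics/{n}0.png") for n in("top","side")};d={n:np.load(f"pics/{n}0.npy") for n in p}
hsv={n:cv2.cvtColor(p[n],cv2.COLOR_BGR2HSV) for n in p};g={n:p[n].max(2) for n in p}
# wall plane
u,v=np.meshgrid(range(255,360),range(105,185));q=np.c_[u.ravel(),v.ravel()];q=q[(p["side"].min(2)[q[:,1],q[:,0]]>105)]
X=cloud("side",q,d["side"])
k=(X[:,2]>40)
for _ in range(8):
    A=X[k];c=A.mean(0);xy=A[:,:2]-c[:2];n=np.linalg.svd(xy,full_matrices=False)[2][1];n*=np.sign(n[1]);r=(X[:,:2]-c[:2])@n;k=(abs(r)<max(6,.0))&(X[:,2]>40) if _>2 else (abs(r)<20)&(X[:,2]>40)
yaw=np.arctan2(n[1],n[0]);print("wall n",n,"yaw deg",np.degrees(yaw),"c",c,k.sum(),r[k].std())
# ring
m=(g["side"]<70);q=px(m,(275,115,345,180));cs,_=cv2.findContours(m[115:180,275:345].astype(np.uint8),cv2.RETR_EXTERNAL,2)
cc=max(cs,key=len)+[[[275,115]]];e=cv2.fitEllipse(cc);print("ring",e)
C,R=rays("side",[e[0]]);off=-8 # ring on outside, few mm
for o in(0,-6):
    s=((c[:2]+o*n-C[:2])@n)/(R[0,:2]@n);print("port@",o,C+R[0]*s)
# rim midpoints
X4=plane("top",[[122,77],[245,99],[216,251],[84,229]],286);f=(X4[1]+X4[2])/2;b=(X4[0]+X4[3])/2;w=X4[1]-X4[2];print("rim front mid",f,"yaw",np.degrees(np.arctan2(w[0],-w[1])),np.degrees(np.arctan2(*(b-f)[1::-1])), "centre",X4.mean(0))
# finial
br=lambda n:(hsv[n][...,1]>60)&((hsv[n][...,0]<20)|(hsv[n][...,0]>170))&(g[n]<130)
qt=px(br("top"),(190,168,228,202));qs=px(br("side"),(290,128,318,162))
print("top px",len(qt),qt.min(0),qt.max(0),qt.mean(0));print("side",len(qs),qs.min(0),qs.max(0))
for y in range(qs[:,1].min(),qs[:,1].max()+1):
    t=qs[qs[:,1]==y][:,0];print(y,t.min(),t.max(),end="; ")
XX=cloud("side",qs,d["side"]);XX=XX[d["side"][qs[:,1],qs[:,0]]>0];XX=XX[(XX[:,:2]-c[:2])@n>20];print("\nfinial cloud",len(XX),np.median(XX,0))
h=px((hsv["top"][...,1]>60)&(hsv["top"][...,0]<30)&(g["top"]>140),(370,222,428,250));rr=cv2.minAreaRect(plane("top",h,40)[:,:2].astype(np.float32));print("handle",rr,len(h))
E
```

```text
wall n [0.15 0.99] yaw deg 81.534229468622 c [543.08 198.9  163.33] 5638 1.86107355034825
ring ((308.6824035644531, 147.81211853027344), (46.339298248291016, 52.251365661621094), 82.10102844238281)
port@ 0 [544.49 198.69 140.56]
port@ -6 [543.19 192.82 143.58]
rim front mid [544.76 196.29 286.  ] yaw 82.31833361781017 81.74162513106963 centre [563.29 323.99 286.  ]Traceback (most recent call last):
  File "<stdin>", line 23, in <module>
    return umr_minimum(a, axis, None, out, keepdims, initial, where)
ValueError: zero-size array to reduction operation minimum which has no identity
```

```bash
python3 - <<'E'
from h import *
np.set_printoptions(precision=2,suppress=True)
p={n:cv2.imread(f"pics/{n}0.png").astype(int) for n in("top","side")};d={n:np.load(f"pics/{n}0.npy") for n in p}
yaw=np.radians(81.7);n=np.array([np.cos(yaw),np.sin(yaw)]);l=np.array([-n[1],n[0]]);P=np.array([544.5,198])
def big(m,box):
    x0,y0,x1,y1=box;k,L,S,_=cv2.connectedComponentsWithStats(m[y0:y1,x0:x1].astype(np.uint8));return px(L==1+S[1:,4].argmax(),(0,0,x1-x0,y1-y0))+[x0,y0]
print(p["top"][185,200:218:3],p["side"][145,300:310:3])
qt=big(p["top"][...,2]-p["top"][...,0]>12,(185,165,235,205));qs=big(p["side"][...,2]-p["side"][...,0]>10,(288,126,322,164))
e=cv2.fitEllipse(qt.astype(np.float32).reshape(-1,1,2)[:, :, :]) if 0 else cv2.minEnclosingCircle(qt.astype(np.float32))
print("top",len(qt),qt.min(0),qt.max(0),qt.mean(0),e)
T=plane("top",[qt.mean(0),e[0]],145);print("collar top at",T)
rows=[(y,*(lambda t:(t.min(),t.max()))(qs[qs[:,1]==y][:,0])) for y in range(qs[:,1].min(),qs[:,1].max()+1)];print([tuple(map(int,r)) for r in rows])
C,R=rays("side",[[(a+b)/2,y] for y,a,b in rows])
# vertical plane through median column ray; depth along n from top ray
for (y,a,b),r in zip(rows[::3],R[::3]):
    s=((T[0,:2]-C[:2])@n)/(r[:2]@n);print(y,(C+r*s))
dd=d["side"][qs[:,1],qs[:,0]];XX=cloud("side",qs,d["side"])[dd>0];XX=XX[(XX[:,:2]-P)@n>20];print("cloud",len(XX),np.median(XX,0) if len(XX) else 0)
print("in booth frame depth,lateral",(T[:,:2]-P)@n,(T[:,:2]-P)@l)
h=big((p["top"][...,2]-p["top"][...,0]>50),(365,218,430,255));rr=cv2.minAreaRect(plane("top",h,40)[:,:2].astype(np.float32));print("handle",rr,len(h),h.mean(0))
E
```

```text
[[107 120 135]
 [102 116 129]
 [104 118 134]
 [107 118 134]
 [103 114 124]
 [107 120 136]] [[ 74  78  89]
 [ 53  61  78]
 [ 73  77  88]
 [126 127 132]]
top 428 [197 174] [219 196] [208.56 185.  ] ((208.88597106933594, 185.46490478515625), 12.180805206298828)
collar top at [[542.21 271.23 145.  ]
 [541.13 270.42 145.  ]]
[(130, 299, 306), (131, 298, 307), (132, 295, 310), (133, 294, 312), (134, 293, 312), (135, 293, 313), (136, 293, 313), (137, 293, 312), (138, 294, 312), (139, 296, 310), (140, 298, 308), (141, 301, 305), (142, 301, 305), (143, 301, 305), (144, 301, 305), (145, 299, 306), (146, 297, 309), (147, 296, 310), (148, 296, 310), (149, 296, 310), (150, 296, 310), (151, 296, 310), (152, 296, 310), (153, 296, 310), (154, 296, 309), (155, 296, 309), (156, 296, 309), (157, 296, 309), (158, 297, 308), (159, 298, 307)]
130 [542.68 271.16 158.87]
133 [544.07 270.96 149.95]
136 [544.11 270.95 140.98]
139 [544.15 270.95 131.93]
142 [544.19 270.94 122.81]
145 [542.85 271.14 113.63]
148 [544.27 270.93 104.32]
151 [544.31 270.92  94.95]
154 [542.95 271.12  85.54]
157 [542.99 271.12  76.01]
cloud 399 [541.7 263.3 108.1]
in booth frame depth,lateral [72.13 71.17] [12.84 13.79]
handle ((445.205078125, -188.78521728515625), (109.68106079101562, 25.890783309936523), 85.59215545654297) 445 [398.41 235.02]
```

Call:
carry_out --grip 0 --moves '[{"dx": 0.04,"dy": -0.011},{"dx": 0.084,"dy": -0.0235},{"dx": 0.128,"dy": -0.036},{"dx": 0.172,"dy": -0.048},{"dx": 0.2148,"dy": -0.0597}]'

```text
schema error: expected keys dx, dy, dz, twist
```

Call:
carry_out --moves '[{"dx": 0.044,"dy": -0.012,"dz": 0.01},{"dx": 0.088,"dy": -0.0245,"dz": 0.03},{"dx": 0.132,"dy": -0.0365,"dz": 0.05},{"dx": 0.175,"dy": -0.0485,"dz": 0.07},{"dx": 0.2148,"dy": -0.0597,"dz": 0.09}]'

```text
schema error: expected keys dx, dy, dz, twist
```

Call:
carry_out --moves '[{"dz": 0.03},{"dz": 0.055},{"dz": 0.066},{"dz": 0.07},{"dz": 0.07}]'

```text
schema error: expected keys dx, dy, dz, twist
```

Call:
carry_out --grip 0 --moves '[{"dx": 0.04,"dy": -0.011,"dz": 0,"twist": 0},{"dx": 0.084,"dy": -0.0235,"dz": 0,"twist": 0},{"dx": 0.128,"dy": -0.036,"dz": 0,"twist": 0},{"dx": 0.172,"dy": -0.048,"dz": 0,"twist": 0},{"dx": 0.2148,"dy": -0.0597,"dz": 0,"twist": 0}]'

```text
t: 0.6
eef_pos: [401.3, -452.1, 214.4]
tcp_rot: [-3.141, 0.0, 0.36]
ft_force: [-0.4, -0.0, -0.3]
opening: 0.636
```

Call:
carry_out --moves '[{"dx": 0.044,"dy": -0.012,"dz": 0.01,"twist": 0},{"dx": 0.088,"dy": -0.0245,"dz": 0.03,"twist": 0},{"dx": 0.132,"dy": -0.0365,"dz": 0.05,"twist": 0},{"dx": 0.175,"dy": -0.0485,"dz": 0.07,"twist": 0},{"dx": 0.2148,"dy": -0.0597,"dz": 0.09,"twist": 0}]'

```text
t: 1.1
eef_pos: [581.5, -320.4, 123.6]
tcp_rot: [-3.141, 0.0, 0.36]
ft_force: [-0.1, -0.5, 0.1]
opening: 0.219
```

Call:
carry_out --moves '[{"dx": 0,"dy": 0,"dz": 0.03,"twist": 0},{"dx": 0,"dy": 0,"dz": 0.055,"twist": 0},{"dx": 0,"dy": 0,"dz": 0.066,"twist": 0},{"dx": 0,"dy": 0,"dz": 0.066,"twist": 0},{"dx": 0,"dy": 0,"dz": 0.066,"twist": 0}]'

```text
t: 1.6
eef_pos: [580.3, -322.5, 59.5]
tcp_rot: [3.141, -0.0, 0.359]
ft_force: [-1.4, 0.4, -0.2]
opening: 0.002
```

Call:
carry_out --moves '[{"dx": 0,"dy": 0,"dz": 0.003,"twist": 0},{"dx": 0,"dy": 0,"dz": 0.006,"twist": 0},{"dx": 0,"dy": 0,"dz": 0.007,"twist": 0},{"dx": 0,"dy": 0,"dz": 0.007,"twist": 0}]'

```text
t: 2.0
eef_pos: [580.1, -322.1, 51.8]
tcp_rot: [3.141, -0.0, 0.36]
ft_force: [-0.2, -0.6, 0.1]
opening: 0.003
```

Call:
carry_out --moves '[{"dx": 0,"dy": 0,"dz": 0.001,"twist": 0},{"dx": 0,"dy": 0,"dz": 0.002,"twist": 0},{"dx": 0,"dy": 0,"dz": 0.002,"twist": 0}]'

```text
t: 2.3
eef_pos: [580.2, -322.1, 49.9]
tcp_rot: [3.141, -0.0, 0.36]
ft_force: [-0.1, 0.6, 3.9]
opening: 0.005
```

Call:
carry_out --moves '[{"dx": 0,"dy": 0,"dz": 0.001,"twist": 0},{"dx": 0,"dy": 0,"dz": 0.001,"twist": 0}]'

```text
t: 2.5
eef_pos: [580.2, -322.1, 48.8]
tcp_rot: [3.141, -0.0, 0.36]
ft_force: [-1.7, -0.1, 4.8]
opening: 0.006
```

Call:
carry_out --moves '[{"dx": 0,"dy": 0,"dz": 0.0007,"twist": 0},{"dx": 0,"dy": 0,"dz": 0.0007,"twist": 0}]'

```text
t: 2.7
eef_pos: [580.2, -322.1, 47.9]
tcp_rot: [3.141, -0.0, 0.36]
ft_force: [-0.6, -0.4, 3.4]
opening: -0.0
```

Call:
carry_out --moves '[{"dx": 0,"dy": 0,"dz": 0.0007,"twist": 0},{"dx": 0,"dy": 0,"dz": 0.0007,"twist": 0}]'

```text
t: 2.9
eef_pos: [580.2, -322.1, 47.1]
tcp_rot: [3.141, -0.0, 0.36]
ft_force: [-0.5, -1.6, 1.8]
opening: 0.004
```

Call:
carry_out --moves '[{"dx": 0,"dy": 0,"dz": 0.0005,"twist": 0},{"dx": 0,"dy": 0,"dz": 0.0005,"twist": 0}]'

```text
t: 3.1
eef_pos: [580.2, -322.1, 46.6]
tcp_rot: [3.141, -0.0, 0.36]
ft_force: [1.0, -1.4, 1.5]
opening: 0.008
```

Call:
carry_out --moves '[{"dx": 0,"dy": 0,"dz": -0.02,"twist": 0},{"dx": 0,"dy": 0,"dz": -0.06,"twist": 0},{"dx": 0,"dy": 0,"dz": -0.09,"twist": 0}]'

```text
t: 3.4
eef_pos: [580.0, -321.7, 137.9]
tcp_rot: [-3.141, 0.0, 0.36]
ft_force: [0.2, -0.7, -0.3]
opening: 0.005
```

Call:
carry_out --grip 0.07 --moves '[{"dx": -0.014,"dy": -0.037,"dz": 0,"twist": -8.2},{"dx": -0.028,"dy": -0.074,"dz": 0,"twist": -16.4},{"dx": -0.042,"dy": -0.11,"dz": 0,"twist": -24.6},{"dx": -0.057,"dy": -0.148,"dz": 0,"twist": -32.8},{"dx": -0.072,"dy": -0.1855,"dz": 0,"twist": -41}]'

```text
t: 3.9
eef_pos: [445.9, -172.3, 136.5]
tcp_rot: [-3.141, -0.0, 1.081]
ft_force: [1.1, -0.0, 0.1]
opening: 0.369
```

Call:
carry_out --moves '[{"dx": 0,"dy": 0,"dz": 0.01,"twist": -8},{"dx": 0,"dy": 0,"dz": 0.02,"twist": -16},{"dx": 0,"dy": 0,"dz": 0.03,"twist": -24},{"dx": 0,"dy": 0,"dz": 0.03,"twist": -24}]'

```text
t: 4.3
eef_pos: [446.8, -173.2, 105.7]
tcp_rot: [-3.139, -0.001, 1.496]
ft_force: [1.0, -0.3, 0.8]
opening: 0.703
```

```bash
python3 - <<'E'
from h import *
np.set_printoptions(precision=2,suppress=True)
s=state();print(s["t"],s["eef_pos"],s["tcp_rot"])
p,d=shot("top","top1");p2,d2=shot("side","side1")
cv2.imwrite("pics/crop2.png",np.hstack([cv2.resize(p[200:280,310:440],None,fx=3,fy=3),cv2.resize(p2[200:350,240:370],(390,450))[:240]])[:,:,::-1])
# stand circle: depth pixels of stand top in both views
for n,box,D in(("top",(340,125,395,175),d),("side",(365,222,415,275),d2)):
    x0,y0,x1,y1=box;u,v=np.meshgrid(range(x0,x1),range(y0,y1));q=np.c_[u.ravel(),v.ravel()];X=cloud(n,q,D);k=(abs(X[:,2]-60)<5);e=cv2.fitEllipse(cv2.convexHull(q[k].astype(np.float32)));print(n,e,plane(n,[e[0]],60))
E
```

```text
4.3 [ 446.75 -173.21  105.72] [-3.14 -0.    1.5 ]
top ((368.8765869140625, 150.2400360107422), (30.597412109375, 31.191638946533203), 111.49076080322266) [[ 656.97 -109.13   60.  ]]
side ((389.21685791015625, 240.6499786376953), (24.69649314880371, 37.662811279296875), 100.13377380371094) [[ 657.29 -111.86   60.  ]]
```

View pics/crop2.png

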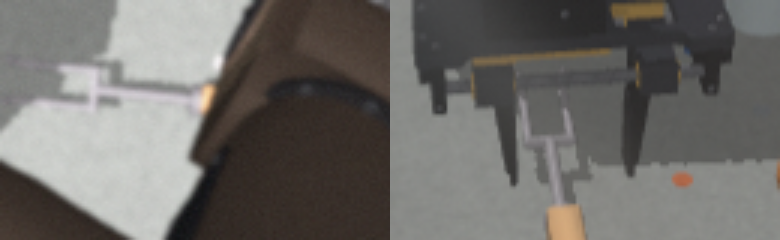

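Call:
carry_out --moves '[{"dx": 0,"dy": 0,"dz": 0.035,"twist": 0},{"dx": 0,"dy": 0,"dz": 0.07,"twist": 0},{"dx": 0,"dy": 0,"dz": 0.093,"twist": 0},{"dx": 0,"dy": 0,"dz": 0.1,"twist": 0},{"dx": 0,"dy": 0,"dz": 0.1,"twist": 0}]'

```text
t: 4.9
eef_pos: [447.3, -173.7, 6.5]
tcp_rot: [-3.14, -0.0, 1.492]
ft_force: [1.1, 0.1, -0.3]
opening: 0.738
```

Call:
carry_out --grip 0 --moves '[{"dx": 0,"dy": 0,"dz": 0,"twist": 0},{"dx": 0,"dy": 0,"dz": 0,"twist": 0},{"dx": 0,"dy": 0,"dz": 0,"twist": 0},{"dx": 0,"dy": 0,"dz": 0,"twist": 0},{"dx": 0,"dy": 0,"dz": 0,"twist": 0}]'

```text
t: 5.4
eef_pos: [447.6, -173.8, 7.1]
tcp_rot: [3.141, 0.0, 1.494]
ft_force: [-0.3, -0.2, -1.0]
opening: 0.375
```

Call:
carry_out --moves '[{"dx": 0,"dy": 0,"dz": 0,"twist": 0},{"dx": 0,"dy": 0,"dz": 0,"twist": 0},{"dx": 0,"dy": 0,"dz": 0,"twist": 0}]'

```text
t: 5.7
eef_pos: [447.4, -173.7, 6.8]
tcp_rot: [-3.142, 0.0, 1.494]
ft_force: [-0.5, 0.3, 2.7]
opening: 0.248
```

Call:
carry_out --moves '[{"dx": 0,"dy": 0,"dz": -0.01,"twist": 0},{"dx": 0,"dy": 0,"dz": -0.03,"twist": 0},{"dx": 0,"dy": 0,"dz": -0.055,"twist": 0},{"dx": 0,"dy": 0,"dz": -0.08,"twist": 1.9},{"dx": 0,"dy": 0,"dz": -0.098,"twist": 3.8}]'

```text
t: 6.2
eef_pos: [447.5, -173.7, 106.6]
tcp_rot: [3.141, 0.0, 1.427]
ft_force: [-0.5, -0.2, -2.3]
opening: 0.25
```

Call:
carry_out --moves '[{"dx": 0.02,"dy": 0.005,"dz": 0,"twist": 0},{"dx": 0.05,"dy": 0.012,"dz": 0,"twist": 0},{"dx": 0.08,"dy": 0.018,"dz": 0,"twist": 0},{"dx": 0.11,"dy": 0.024,"dz": 0,"twist": 0},{"dx": 0.13,"dy": 0.029,"dz": 0,"twist": 0}]'

```text
t: 6.7
eef_pos: [494.8, -47.5, 105.2]
tcp_rot: [-3.142, -0.0, 1.429]
ft_force: [-0.2, -0.0, -2.1]
opening: 0.25
```

```bash
python3 - <<'E'
from h import *
np.set_printoptions(precision=2,suppress=True)
s=state();print(s["t"],s["eef_pos"],s["tcp_rot"])
p,d=shot("top","top2");p2,d2=shot("side","side2")
e=s["eef_pos"];y=s["tcp_rot"][2];n=np.array([np.cos(y),np.sin(y),0]);l=np.array([-n[1],n[0],0])
F=e+165*n+[0,0,13.2];pts=[F,F-35*n+19*l,F-35*n-19*l,F+42*n+16*l,F+42*n-16*l,F-90*n]
print("fork",F)
o=[]
for k,(im,nm) in enumerate(((p,"top"),(p2,"side"))):
    q=proj(nm,pts);im=im[:,:,::-1].copy();c=q.mean(0).astype(int);S=4
    x0,y0=c-[50,45];cr=cv2.resize(im[y0:y0+90,x0:x0+100],None,fx=4,fy=4,interpolation=cv2.INTER_CUBIC)
    for a in q: cv2.circle(cr,tuple(int(v) for v in (a-[x0,y0]+.5)*4),3,(0,0,255),1)
    print(nm,x0,y0,q);o.append(cr)
cv2.imwrite("pics/crop3.png",np.hstack(o))
E
```

```text
6.7 [494.78 -47.46 105.23] [-3.14 -0.    1.43]
fork [518.15 115.88 118.43]
top 231 154 [[276.38 198.75]
 [289.53 209.08]
 [292.34 193.42]
 [257.64 202.38]
 [260.15 189.21]
 [313.81 205.13]]
side 255 129 [[305.21 171.74]
 [298.2  179.24]
 [314.05 178.84]
 [297.88 163.64]
 [310.43 163.36]
 [307.71 191.42]]
```

View pics/crop3.png

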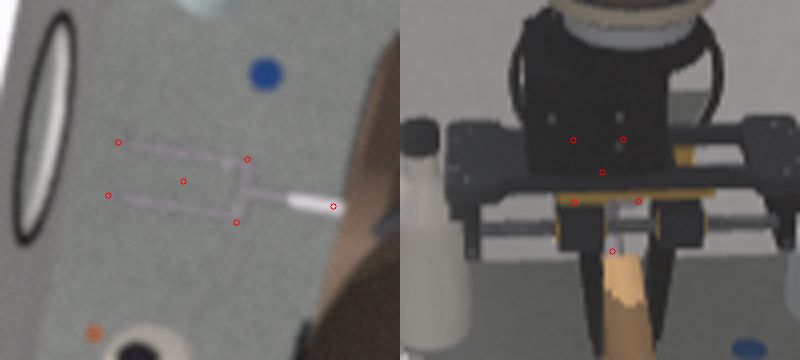

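```bash
python3 - <<'E'
from h import *
np.set_printoptions(precision=1,suppress=True)
p,d=shot("top");s=state();e=s["eef_pos"];y=s["tcp_rot"][2];n=np.array([np.cos(y),np.sin(y)]);l=np.array([-n[1],n[0]])
u,v=np.meshgrid(range(240,330),range(165,230));q=np.c_[u.ravel(),v.ravel()];q=q[d[q[:,1],q[:,0]]>0]
X=cloud("top",q,d);X=X[(X[:,2]>70)&(X[:,2]<160)];a=(X[:,:2]-e[:2])@n;b=(X[:,:2]-e[:2])@l
for lo in range(40,220,15):
    k=(a>lo)&(a<=lo+15)&(abs(b)<30)
    if k.sum(): print(lo,k.sum(),"z",np.median(X[k,2]),"lat min/mean/max",b[k].min(),b[k].mean(),b[k].max())
print("max along",a[abs(b)<30].max())
E
```

```text
70 25 z 121.24975482154741 lat min/mean/max -4.457918483512056 0.3433372872350718 5.30828795320777
85 27 z 121.73335988230747 lat min/mean/max -4.668499407992983 0.20236116539816434 4.973419905034746
100 25 z 121.50386554368356 lat min/mean/max -4.578699740163017 0.32904482154683107 4.8438566351804315
115 50 z 120.7715158727774 lat min/mean/max -18.599382414010506 0.8803211855508707 18.720795561942744
130 56 z 120.7358670270279 lat min/mean/max -19.533505750849255 0.4044454592456846 19.31094564332975
145 39 z 119.64547669885701 lat min/mean/max -19.2100947036566 -0.9213648716677341 19.151870707921216
160 36 z 120.00035261166101 lat min/mean/max -19.220655994327355 0.2768214455361171 18.998894252570903
175 37 z 120.13943768537774 lat min/mean/max -18.731287880271484 0.8116890722528092 19.416669639560805
190 41 z 120.43010321044926 lat min/mean/max -19.10684681287701 -0.09020702600609082 19.506031262291714
205 12 z 126.79394370809791 lat min/mean/max -20.85056840817256 -0.15670703767347494 20.767639038718226
max along 257.88762119416265
```

Call:
carry_out --moves '[{"dx": 0.015,"dy": 0.0015,"dz": 0,"twist": 0},{"dx": 0.035,"dy": 0.0025,"dz": 0,"twist": 0},{"dx": 0.055,"dy": 0.0025,"dz": 0,"twist": 0},{"dx": 0.075,"dy": 0.0025,"dz": 0,"twist": 0},{"dx": 0.09,"dy": 0.0025,"dz": 0,"twist": 0}]'

```text
t: 7.35
eef_pos: [509.8, 39.6, 104.9]
tcp_rot: [-3.141, 0.0, 1.427]
ft_force: [0.1, 0.5, -1.8]
opening: 0.255
```

```bash
python3 - <<'E'
from h import *
np.set_printoptions(precision=1,suppress=True)
s=state();print(s["t"],s["eef_pos"],s["tcp_rot"],s["ft_force"])
p,d=shot("top","top3");p2,d2=shot("side","side3")
a=cv2.resize(p[150:230,180:290],None,fx=3.6,fy=3.6,interpolation=cv2.INTER_CUBIC);b=cv2.resize(p2[110:190,250:360],None,fx=3.6,fy=3.6,interpolation=cv2.INTER_CUBIC)
cv2.imwrite("pics/crop4.png",np.hstack([a,b])[:,:,::-1])
E
```

```text
7.35 [509.8  39.6 104.9] [-3.1  0.   1.4] [ 0.1  0.5 -1.8]
```

View pics/crop4.png

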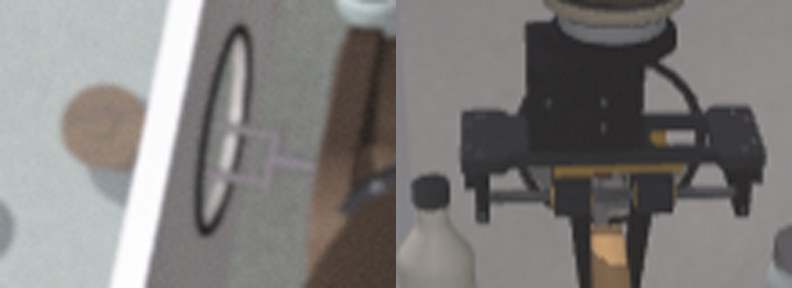

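Call:
carry_out --moves '[{"dx": 0.015,"dy": 0,"dz": 0,"twist": 0},{"dx": 0.03,"dy": 0,"dz": 0,"twist": 0},{"dx": 0.045,"dy": 0,"dz": 0,"twist": 0},{"dx": 0.058,"dy": 0,"dz": 0,"twist": 0},{"dx": 0.068,"dy": 0,"dz": 0,"twist": 0}]'

```text
t: 7.95
eef_pos: [519.7, 108.2, 104.7]
tcp_rot: [-3.142, 0.0, 1.429]
ft_force: [-0.1, -0.8, -2.4]
opening: 0.252
```

Call:
carry_out --moves '[{"dx": 0,"dy": 0,"dz": -0.003,"twist": 0},{"dx": 0,"dy": 0,"dz": -0.006,"twist": 0},{"dx": 0,"dy": 0,"dz": -0.009,"twist": 0},{"dx": 0,"dy": 0,"dz": -0.011,"twist": 0}]'

```text
t: 8.35
eef_pos: [519.7, 106.5, 116.2]
tcp_rot: [3.141, 0.0, 1.427]
ft_force: [-0.3, 0.4, -2.5]
opening: 0.255
```

```bash
python3 - <<'E'
from h import *
s=state();print(s["t"],s["eef_pos"],s["tcp_rot"],s["ft_force"],s["moment"])
p,d=shot("top","top4")
m=p.astype(int);q=px((m[...,0]-m[...,2]>12),(185,165,235,205));print(len(q),q.min(0),q.max(0),q.mean(0))
cv2.imwrite("pics/crop5.png",cv2.resize(p[150:230,180:290],None,fx=5,fy=5,interpolation=cv2.INTER_CUBIC)[:,:,::-1])
E
```

```text
8.35 [519.70045272 106.46526844 116.1526562 ] [3.14114778e+00 1.57625345e-05 1.42735791e+00] [-0.30114892  0.41220928 -2.47530787] [-0.04106143 -0.06256725 -0.0622231 ]
610 [197 165] [234 204] [215.47868852 186.2442623 ]
```

View pics/crop5.png

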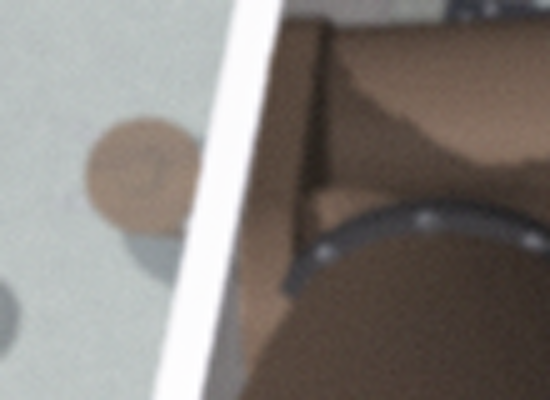

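Call:
carry_out --moves '[{"dx": 0,"dy": 0,"dz": -0.002,"twist": 0},{"dx": 0,"dy": 0,"dz": -0.004,"twist": 0},{"dx": 0,"dy": 0,"dz": -0.006,"twist": 0},{"dx": 0,"dy": 0,"dz": -0.008,"twist": 0},{"dx": 0,"dy": 0,"dz": -0.01,"twist": 0}]'

```text
t: 8.9
eef_pos: [519.6, 106.8, 125.8]
tcp_rot: [-3.141, 0.0, 1.428]
ft_force: [0.0, 1.1, -3.2]
opening: 0.253
```

Call:
carry_out --moves '[{"dx": 0,"dy": 0,"dz": -0.003,"twist": 0},{"dx": 0,"dy": 0,"dz": -0.006,"twist": 0},{"dx": 0,"dy": 0,"dz": -0.009,"twist": 0},{"dx": 0,"dy": 0,"dz": -0.012,"twist": 0},{"dx": 0,"dy": 0,"dz": -0.014,"twist": 0}]'

```text
t: 9.4
eef_pos: [519.7, 106.9, 140.1]
tcp_rot: [3.141, 0.0, 1.428]
ft_force: [0.1, 0.4, -3.2]
opening: 0.251
```

```bash
python3 - <<'E'
from h import *
np.set_printoptions(precision=2,suppress=True)
s=state();print(s["t"],s["eef_pos"],s["tcp_rot"],s["ft_force"],s["moment"])
p,d=shot("top","top5");p2,d2=shot("side","side5")
m=p.astype(int);q=px((m[...,0]-m[...,2]>12),(190,170,214,200));c=cv2.minEnclosingCircle(q.astype(np.float32));print(len(q),q.min(0),q.max(0),c,plane("top",[c[0]],165))
cv2.imwrite("pics/crop6.png",np.hstack([cv2.resize(p[150:230,180:290],None,fx=3.6,fy=3.6),cv2.resize(p2[110:190,250:360],None,fx=3.6,fy=3.6)])[:,:,::-1])
E
```

```text
9.4 [519.68 106.86 140.05] [3.14 0.   1.43] [ 0.13  0.41 -3.18] [-0.22 -0.08 -0.01]
383 [195 172] [213 195] ((207.0, 184.0), 12.530064582824707) [[541.17 270.4  165.  ]]
```

View pics/crop6.png

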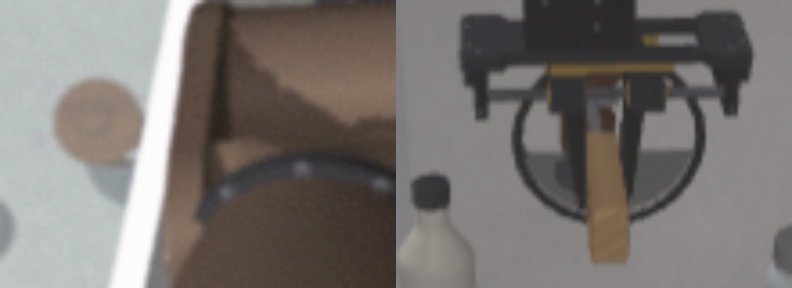

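Call:
carry_out --moves '[{"dx": 0,"dy": 0.002,"dz": 0,"twist": 0},{"dx": 0,"dy": 0.005,"dz": 0,"twist": 0},{"dx": 0,"dy": 0.008,"dz": 0,"twist": 0},{"dx": 0,"dy": 0.011,"dz": 0,"twist": 0},{"dx": 0,"dy": 0.0125,"dz": 0,"twist": 0}]'

```text
t: 10.0
eef_pos: [532.4, 105.0, 139.6]
tcp_rot: [3.142, 0.0, 1.428]
ft_force: [1.2, -0.2, -3.2]
opening: 0.248
```

Call:
carry_out --moves '[{"dx": -0.002,"dy": 0,"dz": 0,"twist": 0},{"dx": -0.006,"dy": 0,"dz": 0,"twist": 0},{"dx": -0.011,"dy": 0,"dz": 0,"twist": 0},{"dx": -0.016,"dy": 0,"dz": 0,"twist": 0},{"dx": -0.022,"dy": 0,"dz": 0,"twist": 0}]'

```text
t: 10.5
eef_pos: [528.7, 82.8, 139.7]
tcp_rot: [3.142, 0.0, 1.428]
ft_force: [0.3, 0.4, -2.6]
opening: 0.249
```

```bash
python3 - <<'E'
from h import *
np.set_printoptions(precision=2,suppress=True)
s=state();print(s["t"],s["eef_pos"],s["tcp_rot"],s["ft_force"],s["moment"])
p2,d2=shot("side","side6")
cv2.imwrite("pics/crop7.png",cv2.resize(p2[110:190,250:360],None,fx=5,fy=5,interpolation=cv2.INTER_CUBIC)[:,:,::-1])
E
```

```text
10.5 [528.73  82.81 139.74] [3.14 0.   1.43] [ 0.32  0.41 -2.61] [-0.15 -0.04  0.03]
```

View pics/crop7.png

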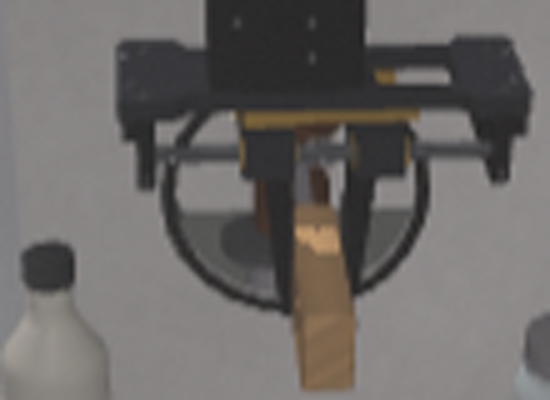

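Call:
carry_out --moves '[{"dx": -0.008,"dy": 0,"dz": 0,"twist": 0},{"dx": -0.018,"dy": 0,"dz": 0,"twist": 0},{"dx": -0.028,"dy": 0,"dz": 0,"twist": 0},{"dx": -0.038,"dy": 0,"dz": 0,"twist": 0},{"dx": -0.048,"dy": 0,"dz": 0,"twist": 0}]'

```text
t: 11.05
eef_pos: [521.9, 34.8, 139.7]
tcp_rot: [3.142, 0.0, 1.428]
ft_force: [0.7, -0.4, -3.8]
opening: 0.251
```

Call:
carry_out --moves '[{"dx": -0.01,"dy": 0,"dz": 0,"twist": 0},{"dx": -0.02,"dy": 0,"dz": 0,"twist": 0},{"dx": -0.03,"dy": 0,"dz": 0,"twist": 0},{"dx": -0.04,"dy": 0,"dz": 0,"twist": 0},{"dx": -0.05,"dy": 0,"dz": 0,"twist": 0}]'

```text
t: 11.55
eef_pos: [514.8, -14.5, 139.7]
tcp_rot: [3.142, 0.0, 1.428]
ft_force: [1.0, 0.8, -2.9]
opening: 0.253
```

Call:
carry_out --moves '[{"dx": -0.01,"dy": 0,"dz": 0,"twist": 0},{"dx": -0.02,"dy": 0,"dz": 0,"twist": 0},{"dx": -0.03,"dy": 0,"dz": 0,"twist": 0},{"dx": -0.04,"dy": 0,"dz": 0,"twist": 0},{"dx": -0.05,"dy": 0,"dz": 0,"twist": 0}]'

```text
t: 12.05
eef_pos: [507.6, -64.0, 139.7]
tcp_rot: [3.142, 0.0, 1.428]
ft_force: [-0.4, -0.3, -2.8]
opening: 0.25
```

Call:
carry_out --moves '[{"dx": -0.01,"dy": 0,"dz": 0,"twist": 0},{"dx": -0.02,"dy": 0,"dz": 0,"twist": 0},{"dx": -0.028,"dy": 0,"dz": 0,"twist": 0},{"dx": -0.032,"dy": 0,"dz": 0,"twist": 0},{"dx": -0.032,"dy": 0,"dz": 0,"twist": 0}]'

```text
t: 12.55
eef_pos: [503.2, -95.3, 139.7]
tcp_rot: [-3.142, 0.0, 1.427]
ft_force: [-0.1, 0.5, -3.7]
opening: 0.248
```

```bash
python3 - <<'E'
from h import *
np.set_printoptions(precision=2,suppress=True)
s=state();print(s["t"],s["eef_pos"],s["tcp_rot"],s["ft_force"],s["moment"])
p,d=shot("top","top7");p2,d2=shot("side","side7")
e=s["eef_pos"];y=s["tcp_rot"][2];n=np.array([np.cos(y),np.sin(y)]);l=np.array([-n[1],n[0]]);F=e[:2]+165*n
print("fork pred",F)
u,v=np.meshgrid(range(640),range(400));q=np.c_[u.ravel(),v.ravel()];q=q[d[q[:,1],q[:,0]]>0]
X=cloud("top",q,d);r=np.linalg.norm(X[:,:2]-F,axis=1);k=(r<45)&(X[:,2]>60);X=X[k];q=q[k];print(np.histogram(X[:,2],bins=range(60,200,5)))
for z0,z1 in((155,163),(168,190)):
    K=(X[:,2]>z0)&(X[:,2]<z1)
    if K.sum()>5:
        c=cv2.minEnclosingCircle(X[K,:2].astype(np.float32));print(z0,K.sum(),X[K].mean(0),c,"along,lat",(np.array(c[0])-F)@n,(np.array(c[0])-F)@l)
o=proj("top",[[*F,140]])[0].astype(int);o2=proj("side",[[*F,140]])[0].astype(int);print(o,o2)
cr=lambda im,c:cv2.resize(im[c[1]-40:c[1]+40,c[0]-55:c[0]+55],None,fx=3.6,fy=3.6,interpolation=cv2.INTER_CUBIC)
cv2.imwrite("pics/crop8.png",np.hstack([cr(p,o),cr(p2,o2)])[:,:,::-1])
E
```

```text
12.55 [503.16 -95.33 139.7 ] [-3.14  0.    1.43] [-0.12  0.54 -3.72] [-0.11 -0.06  0.  ]
fork pred [526.76  67.98]
(array([  0,   0,   0,   0,   0,   0,   0,   0,   1,   0,   0,   0,   0,
         0,   0,   0,   0,   4,  63, 110, 319,  78,  17,  19,   3,   0,
         0]), array([ 60,  65,  70,  75,  80,  85,  90,  95, 100, 105, 110, 115, 120,
       125, 130, 135, 140, 145, 150, 155, 160, 165, 170, 175, 180, 185,
       190, 195]))
155 270 [524.29  65.96 160.04] ((526.8480834960938, 68.21595764160156), 44.72650146484375) along,lat 0.24806767374681846 -0.05635627592859161
168 48 [525.08  69.94 174.47] ((524.5518798828125, 70.89593505859375), 18.45009422302246) along,lat 2.5720916651528 2.599531989153996
[296 194] [313 173]
```

View pics/crop8.png

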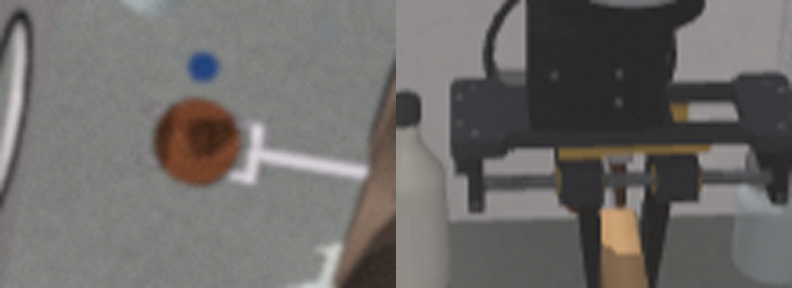

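Call:
carry_out --moves '[{"dx": -0.003,"dy": 0.003,"dz": 0,"twist": 0},{"dx": -0.008,"dy": 0.008,"dz": 0,"twist": 0},{"dx": -0.015,"dy": 0.015,"dz": 0,"twist": 0},{"dx": -0.023,"dy": 0.023,"dz": 0,"twist": 0},{"dx": -0.032,"dy": 0.032,"dz": 0,"twist": 0}]'

```text
t: 13.15
eef_pos: [531.1, -132.0, 139.7]
tcp_rot: [3.141, 0.0, 1.428]
ft_force: [0.1, -0.7, -2.9]
opening: 0.25
```

Call:
carry_out --moves '[{"dx": -0.01,"dy": 0.01,"dz": 0,"twist": 0},{"dx": -0.02,"dy": 0.02,"dz": 0,"twist": 0},{"dx": -0.03,"dy": 0.03,"dz": 0,"twist": 0},{"dx": -0.04,"dy": 0.04,"dz": 0,"twist": 0},{"dx": -0.05,"dy": 0.05,"dz": 0,"twist": 0}]'

```text
t: 13.65
eef_pos: [573.4, -188.7, 139.7]
tcp_rot: [-3.142, 0.0, 1.428]
ft_force: [0.2, -0.7, -2.4]
opening: 0.252
```

Call:
carry_out --moves '[{"dx": -0.01,"dy": 0.01,"dz": 0,"twist": 0},{"dx": -0.02,"dy": 0.02,"dz": 0,"twist": 0},{"dx": -0.03,"dy": 0.03,"dz": 0,"twist": 0},{"dx": -0.04,"dy": 0.039,"dz": 0,"twist": 0},{"dx": -0.049,"dy": 0.047,"dz": 0,"twist": 0}]'

```text
t: 14.15
eef_pos: [612.9, -243.9, 139.6]
tcp_rot: [-3.142, 0.0, 1.428]
ft_force: [0.3, -0.0, -2.0]
opening: 0.251
```

Call:
carry_out --moves '[{"dx": -0.009,"dy": 0.009,"dz": 0,"twist": 0},{"dx": -0.017,"dy": 0.016,"dz": 0,"twist": 0},{"dx": -0.023,"dy": 0.022,"dz": 0,"twist": 0},{"dx": -0.0265,"dy": 0.0255,"dz": 0,"twist": 0},{"dx": -0.0265,"dy": 0.0255,"dz": 0,"twist": 0}]'

```text
t: 14.65
eef_pos: [633.9, -273.1, 139.6]
tcp_rot: [3.142, 0.0, 1.428]
ft_force: [-0.4, 0.1, -2.5]
opening: 0.252
```

```bash
cat > fin.py <<'E'
from h import *
np.set_printoptions(precision=2,suppress=True)
def look(name):
    s=state();print(s["t"],s["eef_pos"],s["tcp_rot"],s["ft_force"])
    p,d=shot("top",name+"t");p2,d2=shot("side",name+"s")
    y=s["tcp_rot"][2];n=np.array([np.cos(y),np.sin(y)]);l=np.array([-n[1],n[0]]);F=s["eef_pos"][:2]+165*n;print("fork pred",F)
    x0,y0,x1,y1=335,110,405,190
    u,v=np.meshgrid(range(x0,x1),range(y0,y1));q=np.c_[u.ravel(),v.ravel()];q=q[d[q[:,1],q[:,0]]>0];X=cloud("top",q,d)
    k=(X[:,2]>110)&(p[q[:,1],q[:,0],0].astype(int)-p[q[:,1],q[:,0],2]>25)&(np.linalg.norm(X[:,:2]-[657,-110],axis=1)<60)
    if k.sum()<20: print("few",k.sum());return p,p2
    zc=np.percentile(X[k,2],40);m=np.zeros((400,640),np.uint8);m[q[k][:,1],q[k][:,0]]=1
    h=cv2.convexHull(q[k].astype(np.float32));e=cv2.fitEllipse(h);C=plane("top",[e[0]],zc)[0]
    print("n",k.sum(),"collar z",zc,"ellipse",e,"centre",C,"err to stand along,right:",(np.array([657.2,-110.2])-C[:2])@n,-(np.array([657.2,-110.2])-C[:2])@l)
    return p,p2
E
python3 - <<'E'
from fin import *
p,p2=look("pl")
cv2.imwrite("pics/crop9.png",np.hstack([cv2.resize(p[100:200,310:420],None,fx=3.6,fy=3.6),cv2.resize(p2[160:260,330:440],None,fx=3.6,fy=3.6)])[:,:,::-1])
E
```

```text
14.65 [ 633.94 -273.12  139.61] [3.14 0.   1.43] [-0.44  0.14 -2.51]
fork pred [ 657.47 -109.81]
n 474 collar z 162.4486616025461 ellipse ((370.6299133300781, 141.44317626953125), (24.128210067749023, 30.734895706176758), 74.92216491699219) centre [ 652.72 -101.06  162.45] err to stand along,right: -8.402667644274107 5.740927032509933
```

View pics/crop9.png

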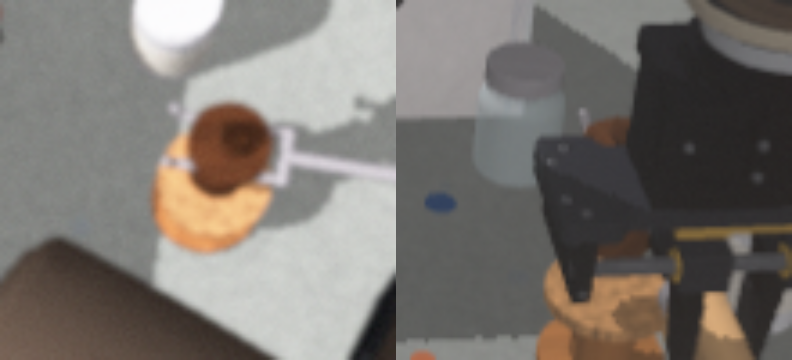

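```bash
python3 - <<'E'
from fin import *
for f,box,z in(("top7",(275,170,315,215),164),("plt",(350,118,400,165),164)):
    p=cv2.imread(f"pics/{f}.png").astype(int);m=(p[...,2]-p[...,0]>25)&(p[...,2]<165)&(p[...,0]<85)
    x0,y0,x1,y1=box;k,L,S,_=cv2.connectedComponentsWithStats(m[y0:y1,x0:x1].astype(np.uint8));q=px(L==1+S[1:,4].argmax(),(0,0,x1-x0,y1-y0))+[x0,y0]
    h=cv2.convexHull(q.astype(np.float32));e=cv2.fitEllipse(h);c=cv2.minEnclosingCircle(h);print(f,len(q),q.min(0),q.max(0),e,c,plane("top",[e[0],c[0]],z))
E
```

```text
top7 440 [284 181] [307 204] ((295.48529052734375, 192.96678161621094), (23.00676727294922, 23.98515510559082), 11.273659706115723) ((295.46356201171875, 192.9008026123047), 11.990559577941895) [[526.5   69.34 164.  ]
 [526.65  69.4  164.  ]]
plt 453 [363 129] [385 154] ((372.77313232421875, 141.4199981689453), (22.886510848999023, 25.954137802124023), 32.44680404663086) ((372.6842041015625, 141.63157653808594), 12.905574798583984) [[ 652.51 -105.86  164.  ]
 [ 652.   -105.66  164.  ]]
```

Call:
carry_out --moves '[{"dx": 0,"dy": 0.001,"dz": 0.004,"twist": 0},{"dx": 0,"dy": 0.002,"dz": 0.01,"twist": 0},{"dx": 0,"dy": 0.002,"dz": 0.016,"twist": 0},{"dx": 0,"dy": 0.002,"dz": 0.022,"twist": 0},{"dx": 0,"dy": 0.002,"dz": 0.026,"twist": 0}]'

```text
t: 15.25
eef_pos: [635.5, -272.9, 112.8]
tcp_rot: [-3.141, -0.0, 1.428]
ft_force: [0.8, -0.1, -2.8]
opening: 0.247
```

Call:
carry_out --moves '[{"dx": 0,"dy": 0,"dz": 0.002,"twist": 0},{"dx": 0,"dy": 0,"dz": 0.004,"twist": 0},{"dx": 0,"dy": 0,"dz": 0.006,"twist": 0},{"dx": 0,"dy": 0,"dz": 0.008,"twist": 0},{"dx": 0,"dy": 0,"dz": 0.01,"twist": 0}]'

```text
t: 15.75
eef_pos: [635.8, -273.1, 103.8]
tcp_rot: [3.141, 0.0, 1.428]
ft_force: [1.0, 0.0, -1.5]
opening: 0.248
```

Call:
carry_out --moves '[{"dx": 0,"dy": 0,"dz": 0.002,"twist": 0},{"dx": 0,"dy": 0,"dz": 0.005,"twist": 0},{"dx": 0,"dy": 0,"dz": 0.008,"twist": 0},{"dx": 0,"dy": 0,"dz": 0.01,"twist": 0},{"dx": 0,"dy": 0,"dz": 0.01,"twist": 0}]'

```text
t: 16.25
eef_pos: [635.6, -273.0, 93.4]
tcp_rot: [-3.141, -0.0, 1.428]
ft_force: [0.6, 0.2, -2.5]
opening: 0.251
```

```bash
python3 - <<'E'
from fin import *
p,p2=look("dn")
cv2.imwrite("pics/crop10.png",np.hstack([cv2.resize(p[100:200,310:420],None,fx=3.6,fy=3.6),cv2.resize(p2[180:280,340:450],None,fx=3.6,fy=3.6)])[:,:,::-1])
E
```

```text
16.25 [ 635.58 -272.97   93.35] [-3.14 -0.    1.43] [ 0.64  0.16 -2.52]
fork pred [ 659.07 -109.65]
n 416 collar z 128.85477827235104 ellipse ((369.5978088378906, 143.55145263671875), (22.145458221435547, 27.884119033813477), 70.781494140625) centre [ 656.42 -102.67  128.85] err to stand along,right: -7.343394956772437 1.8488888938005454
```

View pics/crop10.png

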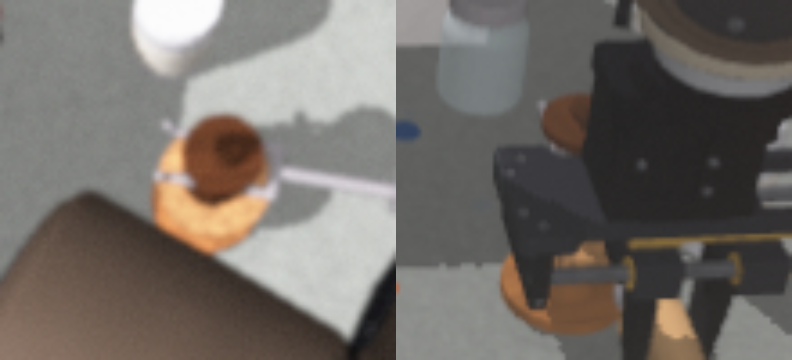

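Call:
carry_out --moves '[{"dx": 0,"dy": -0.0015,"dz": 0,"twist": 0},{"dx": 0,"dy": -0.003,"dz": 0,"twist": 0},{"dx": -0.006,"dy": -0.003,"dz": 0,"twist": 0},{"dx": -0.013,"dy": -0.003,"dz": 0,"twist": 0},{"dx": -0.02,"dy": -0.003,"dz": 0,"twist": 0}]'

```text
t: 16.85
eef_pos: [629.8, -293.2, 93.8]
tcp_rot: [3.141, 0.0, 1.428]
ft_force: [0.6, -1.0, -0.9]
opening: 0.25
```

Call:
carry_out --moves '[{"dx": -0.008,"dy": 0,"dz": 0,"twist": 0},{"dx": -0.016,"dy": 0,"dz": 0,"twist": 0},{"dx": -0.024,"dy": 0,"dz": 0,"twist": 0},{"dx": -0.032,"dy": 0,"dz": 0,"twist": 0},{"dx": -0.04,"dy": 0,"dz": 0,"twist": 0}]'

```text
t: 17.35
eef_pos: [624.1, -332.8, 93.7]
tcp_rot: [3.142, 0.0, 1.428]
ft_force: [-0.2, -0.4, -1.9]
opening: 0.25
```

Call:
carry_out --moves '[{"dx": -0.012,"dy": 0,"dz": 0,"twist": 0},{"dx": -0.026,"dy": 0,"dz": 0,"twist": 0},{"dx": -0.042,"dy": 0,"dz": 0,"twist": 0},{"dx": -0.058,"dy": 0,"dz": 0,"twist": 0},{"dx": -0.07,"dy": 0,"dz": 0,"twist": 0}]'

```text
t: 17.85
eef_pos: [613.8, -403.2, 93.7]
tcp_rot: [3.141, 0.0, 1.427]
ft_force: [0.2, 0.4, -3.3]
opening: 0.25
```

```bash
python3 - <<'E'
from fin import *
p,p2=look("rt")
cv2.imwrite("pics/crop11.png",np.hstack([cv2.resize(p[90:230,320:480],None,fx=2.4,fy=2.4),cv2.resize(p2[180:320,320:480],None,fx=2.4,fy=2.4)])[:,:,::-1])
E
```

```text
17.85 [ 613.81 -403.18   93.66] [3.14 0.   1.43] [ 0.19  0.42 -3.26]
fork pred [ 637.43 -239.88]
n 415 collar z 128.98648751256692 ellipse ((371.22137451171875, 142.8107147216797), (22.495376586914062, 23.021432876586914), 100.4132080078125) centre [ 658.31 -106.52  128.99] err to stand along,right: -3.799056223199116 -0.5769037395223131
```

Call:
carry_out --moves '[{"dx": -0.004,"dy": -0.02,"dz": 0,"twist": 0},{"dx": -0.01,"dy": -0.06,"dz": 0,"twist": 0},{"dx": -0.016,"dy": -0.1,"dz": 0,"twist": 0},{"dx": -0.021,"dy": -0.14,"dz": 0,"twist": 0},{"dx": -0.024,"dy": -0.165,"dz": 0,"twist": 0}]'

```text
t: 18.45
eef_pos: [445.2, -400.8, 93.9]
tcp_rot: [-3.141, -0.001, 1.428]
ft_force: [0.5, -0.1, -1.9]
opening: 0.25
```

Call:
carry_out --moves '[{"dx": 0.02,"dy": -0.003,"dz": 0,"twist": 0},{"dx": 0.055,"dy": -0.008,"dz": 0,"twist": 0},{"dx": 0.095,"dy": -0.014,"dz": 0,"twist": 0},{"dx": 0.135,"dy": -0.02,"dz": 0,"twist": 0},{"dx": 0.175,"dy": -0.026,"dz": 0,"twist": 0}]'

```text
t: 18.95
eef_pos: [446.5, -222.9, 94.0]
tcp_rot: [3.141, 0.0, 1.428]
ft_force: [0.8, -0.5, -2.0]
opening: 0.251
```

Call:
carry_out --moves '[{"dx": 0.03,"dy": -0.004,"dz": 0,"twist": 0},{"dx": 0.05,"dy": -0.007,"dz": 0.015,"twist": 0},{"dx": 0.05,"dy": -0.007,"dz": 0.035,"twist": 0},{"dx": 0.05,"dy": -0.007,"dz": 0.055,"twist": 0},{"dx": 0.05,"dy": -0.007,"dz": 0.07,"twist": 0}]'

```text
t: 19.45
eef_pos: [447.0, -173.5, 23.1]
tcp_rot: [3.141, 0.0, 1.429]
ft_force: [-0.6, 0.2, -1.7]
opening: 0.25
```

Call:
carry_out --moves '[{"dx": 0,"dy": 0,"dz": 0.006,"twist": 0},{"dx": 0,"dy": 0,"dz": 0.011,"twist": 0},{"dx": 0,"dy": 0,"dz": 0.014,"twist": 0},{"dx": 0,"dy": 0,"dz": 0.0155,"twist": 0},{"dx": 0,"dy": 0,"dz": 0.0155,"twist": 0}]'

```text
t: 19.95
eef_pos: [447.0, -174.2, 8.5]
tcp_rot: [3.141, 0.0, 1.428]
ft_force: [-1.1, -0.5, -0.3]
opening: 0.25
```

Call:
carry_out --moves '[{"dx": 0,"dy": 0,"dz": 0.0008,"twist": 0},{"dx": 0,"dy": 0,"dz": 0.0008,"twist": 0}]'

```text
t: 20.15
eef_pos: [447.0, -174.2, 7.6]
tcp_rot: [3.141, 0.0, 1.428]
ft_force: [-0.2, 1.2, -2.4]
opening: 0.251
```

Call:
carry_out --grip 0.06 --moves '[{"dx": 0,"dy": 0,"dz": 0,"twist": 0},{"dx": 0,"dy": 0,"dz": 0,"twist": 0},{"dx": 0,"dy": 0,"dz": 0,"twist": 0},{"dx": 0,"dy": 0,"dz": 0,"twist": 0},{"dx": 0,"dy": 0,"dz": 0,"twist": 0}]'

```text
t: 20.65
eef_pos: [446.9, -174.2, 7.5]
tcp_rot: [3.141, 0.0, 1.428]
ft_force: [-0.4, 0.1, -0.4]
opening: 0.602
```

Call:
carry_out --moves '[{"dx": 0,"dy": 0,"dz": -0.01,"twist": 0},{"dx": 0,"dy": 0,"dz": -0.04,"twist": 0},{"dx": 0,"dy": 0,"dz": -0.08,"twist": 0},{"dx": 0,"dy": 0,"dz": -0.12,"twist": 0},{"dx": 0,"dy": 0,"dz": -0.15,"twist": 0}]'

```text
t: 21.15
eef_pos: [446.9, -174.1, 160.4]
tcp_rot: [3.14, 0.001, 1.428]
ft_force: [0.2, 0.2, -0.3]
opening: 0.631
```

Call:
carry_out --moves '[{"dx": -0.03,"dy": 0,"dz": -0.02,"twist": 0},{"dx": -0.07,"dy": 0,"dz": -0.04,"twist": 0},{"dx": -0.11,"dy": 0,"dz": -0.06,"twist": 0},{"dx": -0.15,"dy": 0,"dz": -0.06,"twist": 0},{"dx": -0.19,"dy": 0,"dz": -0.06,"twist": 0}]'

```text
t: 21.65
eef_pos: [419.3, -363.7, 219.1]
tcp_rot: [3.14, 0.001, 1.428]
ft_force: [0.4, -0.7, 0.0]
opening: 0.629
```

Call:
carry_out --moves '[{"dx": -0.03,"dy": 0,"dz": 0,"twist": 0},{"dx": -0.06,"dy": 0,"dz": 0,"twist": 0},{"dx": -0.08,"dy": 0,"dz": 0,"twist": 0},{"dx": -0.08,"dy": 0,"dz": 0,"twist": 0},{"dx": -0.08,"dy": 0,"dz": 0,"twist": 0}]'

```text
t: 22.15
eef_pos: [408.1, -440.9, 217.7]
tcp_rot: [-3.141, -0.0, 1.427]
ft_force: [0.2, -0.6, 0.3]
opening: 0.632
```

```bash
python3 - <<'E'
from fin import *
p,p2=look("end");_,d=shot("top")
def at(box,z0,z1,lab):
    x0,y0,x1,y1=box;u,v=np.meshgrid(range(x0,x1),range(y0,y1));q=np.c_[u.ravel(),v.ravel()];q=q[d[q[:,1],q[:,0]]>0];X=cloud("top",q,d);X=X[(X[:,2]>z0)&(X[:,2]<z1)]
    print(lab,len(X),X.mean(0) if len(X) else 0, cv2.minEnclosingCircle(X[:,:2].astype(np.float32)) if len(X) else 0);return X
at((340,85,380,118),94,106,"tin");at((265,120,305,165),82,98,"jar");at((250,230,290,262),140,158,"bottle")
X=at((310,205,440,255),30,48,"handle");print(cv2.minAreaRect(X[:,:2].astype(np.float32)))
X=at((310,205,440,255),10,48,"lifter");a=X[:,1]
for lo in range(-250,50,25):
    k=(a>lo)&(a<=lo+25)
    if k.sum():print(lo,k.sum(),np.percentile(X[k,2],[50,90]),X[k,0].mean())
E
```

```text
22.15 [ 408.14 -440.86  217.72] [-3.14 -0.    1.43] [ 0.16 -0.56  0.29]
fork pred [ 431.73 -277.56]
n 414 collar z 128.6449899911655 ellipse ((371.2107849121094, 142.84959411621094), (22.427982330322266, 22.981380462646484), 100.5160903930664) centre [ 658.31 -106.54  128.64] err to stand along,right: -3.7812063864874927 -0.5738202192078208
tin 380 [776.11 -79.62  99.32] ((776.462646484375, -79.42205810546875), 28.334020614624023)
jar 397 [673.13 109.35  89.04] ((674.2012329101562, 109.39707946777344), 28.214086532592773)
bottle 98 [408.05 135.72 149.  ] ((408.34307861328125, 136.36061096191406), 12.535874366760254)
handle 458 [ 447.83 -187.12   38.35] ((490.0428161621094, -129.24896240234375), 167.2232208251953)
((463.72247314453125, -131.75506591796875), (94.28515625, 332.7227478027344), 5.439016342163086)
lifter 841 [ 455.15 -129.8    31.18] ((490.09625244140625, -130.80899047851562), 168.76385498046875)
-250 73 [38.5  41.28] 438.04761894445005
-225 100 [38.91 42.25] 440.505845616218
-200 105 [39.01 41.99] 444.2778560981221
-175 100 [38.85 41.96] 447.0865415202707
-150 109 [35.58 40.07] 450.9699771013217
-125 38 [23.79 26.4 ] 455.4221859696393
-100 38 [23.52 25.42] 458.9377471351407
-75 42 [23.14 27.56] 464.69019599902555
-50 85 [22.23 25.44] 465.86341072423664
-25 55 [21.52 25.22] 469.5519262457076
0 53 [21.4  25.68] 471.9392455172116
25 19 [26.81 30.96] 472.9373296442698
```

```bash
python3 -c "
from cell import *
print(job_done())"
```

```text
the job is handed in; nothing more can be done
None
```

The job is done and handed in at about 22 s of the 69 s allowed. No verdict is reported, so what follows comes from my own measurements.

- **Key:** I pressed the grey box's key until the force peaked at about 4.8 N and then fell to about 1.5 N. That is the click, at roughly 4 to 5 mm of travel, after which I let it go. I judged the travel from force and tool height and did not look at the key again after release.
- **Finial:** I lifted it off the pedestal on the fork, with about 0.9 N more on the wrist. I centred it on the port, drew it out with no contact force showing, and set it on the drying stand.
- **Final checks, all in the top view:**
  - The finial's collar top is at 129 mm (130 mm expected) and about 4 mm from the middle of the stand, so it is standing upright.
  - The lifter lies flat at its old place, with the handle top level at about 39 mm.
  - The tin, jar and bottle are within 1 mm of where they started.
  - The robot is clear of everything.

**Not fully checked:**
- I did not measure the pot at the end, but nothing went near it.
- I had used up the 12-picture limit, so the final checks are depth numbers with no picture of the end state.
- Over the stand, the camera put the finial about 4 mm to the side of where the fork's position predicted. I moved the fork 2 mm before lowering and 3 mm back before withdrawing.

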